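Hang the tin carrier on the spring scale

ROBOT

A 7-joint arm with a two-finger parallel gripper is mounted at the origin on a cart in front of the work surface, level with it; the furniture and walls round the work are solid. World frame = base frame: x ahead of the robot, y to its left, z up, the work surface at z = 0. Lengths are in m, angles in degrees, forces in N, time in s.
With the tool pointing down it reaches from about 0.425 to 0.95 m from the base axis. Payload 4.7 kg.
Tool frame: the origin (TCP) lies between the finger pads; the fingertips stand 14 mm ahead of it and the grasp point (between the pads) lies 5 mm behind it; z points along the fingers, y is the direction in which the jaws open and shut (so a half turn about z gives the same grasp; the last joint's range is limited). The gripper opens to 87 mm and grips with 3 to 60 N. Pads are 19 mm wide; open, the fingers measure 117 mm over their backs; the gripper's body (75 mm by 190 mm) begins 51 mm behind the grasp point.
Start: joints at [65.495, 26.849, -2.785, 87.806, 1.381, 65.374, -4.715], TCP at [0.262, -0.622, 0.237] pointing down, gripper open.
Joint ranges: [-148.3, 148.3], [-19.14, 114.17], [-79.39, 73.82], [5.75, 140.21], [-59.74, 239.74], [12.07, 113.84], [-152.46, 152.46]. Speed limits (degrees/s): [147.25, 147.25, 180, 180, 180, 180, 180].

INTERFACE

Orientations are given as [roll, pitch, yaw] about the fixed x, y, z axes, in that order (R = Rz(yaw) Ry(pitch) Rx(roll)).
In Python, from workcell import robot gives the robot as it stands.
- The arm moves only by the tool play_rows, never from a script. Its argument "moves" is a list that holds one entry, the list of rows, each a list of 7 numbers: the turn, a rotation vector about the tool's x, y, z in rad, then the shift along the tool's x, y, z in mm, then the opening, from -1 (shut) to 1 (fully open). In form: [[[ax, ay, az, tx, ty, tz, gripper], ...]]. A call has 1 to 8 rows; each row shifts and turns the pose as measured when the row begins, along the tool's axes as they then stand; what a row does not reach is not made up. A row lasts 1/12 s, in which the tool goes at most 41.7 mm and 7.16 degrees, less where a joint would pass 70% of its speed; a pose out of reach is approached as far as the arm can. A call is refused whole if a number of a shift passes 41.7 or a number of a turn 0.125, either way. A call with a gripper value outside its range is refused whole. The fingers move at their own pace and stop on an object; "squeeze" is the grip in N (left out, the last holds). Time passes only in rows, so rows that do not move let the fingers close. It gives the time, the measured TCP pose, the force and the opening at its end, in the units of the state.
- robot.get_obs(): the state, without advancing time (a new reading comes with each control period).
- robot.read_camera(name): name is "scene" or "side" or "wrist"; returns the picture (420x560x3 uint8, red, green, blue); there is no depth.
- robot.camera_model(name): a dict with "fx", "fy", "cx", "cy" (pixels), "rvec" (rotation vector, rad) and "tvec" (3), from world to camera coordinates, as OpenCV has them. Camera axes: x right, y down, z forward; pixel columns grow to the right and rows downward; lengths in m; the calibration is good to about 2 mm. A picture is of the moment at which its call begins: read the wrist's pose just before it. camera_model takes no time and is no camera call; for the wrist camera it gives the pose at the moment of the call.
- robot.hand_in(): hands the job in, once; it reports no verdict.
Trained networks look in the newest picture that a camera, given by its name, has taken for a name from the list of things; names that differ only in an ending like _2 or _b are one class to them, and where a whole thing is asked for, a point or a joint stands for the part that bears it (a point fixed in the world has none). Each returns a list of dicts, best first, with "p" (0 to 1); they miss things now and then, are a little off and sometimes report something else, mostly with a low value. They report only what shows in the picture. A call takes as long as a camera call. They do not tell look-alikes from the thing itself.
- robot.regions_of(camera, name): "region" (420x560 bool, what is visible of it) and "xy" ([column, row] in pixels, amid what is visible of it).
The state is a dict: "t": time; "joints": joint angles; "dq": joint speeds; "tau": joint torques, N m; "tool_pos": TCP position; "eef_rot": TCP orientation; "wrist_force": force on the tool from outside, world axes, zero at the start; "ft_torque": the same for the moment, N m; "finger_gap": finger opening in m.
Only numpy, scipy, OpenCV 4.12 (cv2) and the standard library are available. Lean on these libraries where they do the work, as an engineer would, in place of code of your own. Each camera call takes 0.05 s, during which the arm holds its last target. There are 200 camera calls.

TASK

Weigh the tin: take the wire carrier that holds it by its black grip, lift it, and hang its open V-shaped wire in the dip of the spring scale's hook, so that tin and carrier hang level and free. Ease the weight over to the scale and let go only when the scale carries all of it, so that the hook neither drops nor springs back nor is pulled down to its end, and the carrier does not swing; leave the mug, the glass and the milk pitcher where they are.

Things in the scene. Friction and masses are not known exactly. Their poses are not given: they have to be found in the camera images.
- carrier: C-shaped carrier of 6 mm steel wire, upright, with a closed green food tin (75 mm across, 58 high) clipped fast in its cup (84 mm across, centre at x = 14.5 mm). Origin: underside, straight below the V-wire; z up. Stem at x = -82 mm rises to a level top bar at z = 165 mm. The centre of mass is within 3 mm of the vertical through the V. One rigid body, mass hidden: 0.16 to 0.9 kg
- grip_tab (a point): centre of the carrier's black plastic grip on the top bar: a block 26 mm along x, 10 mm thick along y (the way to pinch it), 28 mm high; at x = -55 mm, z = 165 mm in the carrier's frame. Axes as the carrier
- eye (a point): inside the carrier's open inverted V (under a riser from the top bar, at x = 0, in the y-z plane; apex at z = 131 mm, legs end at y = +-16 mm, z = 112 mm): the point where the axis of the hook's bar lies when seated, z = 120 mm in the carrier's frame. Axes as the carrier
- scale: spring scale fixed to the worktop: grey base plate 190 x 150 mm, 12 mm thick; white column 321 mm high, its front face 84 mm on the +x side of the hook's seat. Origin: on the worktop, straight below the seat; x points from hook to column, z up. Hang the carrier with its x along this x, its grip away from the column
- hook_seat (a point): bottom of the dip in the steel hook (axis of its 8 mm round bar), 230 mm above the worktop unloaded; it moves with the hook. The bar comes from the column towards the scale's -x, dips 10 mm at the seat (level for 8 mm, then slopes of about 40 degrees) and turns up to a free end 21 mm beyond the seat and 19 mm above it. Axes as the scale
- carriage (a joint): how far the hook has gone down, m: 0 unloaded, end stop at 0.077. The spring gives 180 N per m (1 N takes it 5.6 mm down) with little damping: if the carrier is let go while the fingers still carry it, press down or push sideways by more than about 0.4 N, the hook jumps
- mug: small white espresso cup with handle, 61 x 85 x 53 mm, bystander; origin under its centre
- glass: small clear glass, 46 mm across, 57 mm high, bystander; origin under its centre
- pitcher: steel milk pitcher, 90 x 118 x 108 mm, bystander; origin under its centre
Mind the look-alikes: they are no part of the job. Several things have the shape of the carrier; the one meant has the colours described above.

How it is judged (in metres and radians):
On the way, in this order (a step that is already met when the one before it is completed fails the run):
1. the carrier is lifted clear of the worktop and of the scale (height (world z) of carrier above 0.04 m and contact force between carrier and the fingers above 1 N and contact force between carrier and scale below 0.05 N), for 0.2 s.
2. still held in the fingers, the carrier's V-wire bears on the hook's dip and the hook has gone down under it (contact force between carrier and the fingers above 1 N and contact force between carrier and scale above 1 N and value of joint carriage above 0.006 m and distance between eye and hook_seat below 0.01 m), for 0.2 s.
At the end, for the whole second after the job is handed in: The carrier hangs free from the dip of the scale's hook (its seat point within 10 mm of the hook's), level within 10 degrees, off the worktop, with the hook down by more than 6 mm under it, at rest (slower than 60 mm/s) and released (distance between eye and hook_seat below 0.01 m and contact force between carrier and scale above 1 N and value of joint carriage above 0.006 m and angle between carrier's own z axis and vertical below 0.17 rad and contact force between carrier and the fingers below 0.05 N and linear speed of carrier below 0.06 m/s and height (world z) of carrier above 0.02 m); the robot touches nothing.
It fails at once if the hook drops, jumps or springs back (faster than 50 mm/s) (velocity of joint carriage above 0.05 m/s or velocity of joint carriage below -0.05 m/s).
It fails at once if the hook is pulled or pushed down to the end of its travel (more than 70 mm) (value of joint carriage above 0.07 m).
It fails at once if the carrier swings on the hook (faster than 1 rad/s) (contact force between carrier and scale above 0.3 N and angular speed of carrier above 1 rad/s).
It fails at once if the mug, the glass or the pitcher is moved more than 30 mm (distance of any of mug, glass, pitcher from where it was at the start of the episode above 0.03 m).
It also fails if it takes over 67 s, if anything falls off the work surface, if the arm or the gripper's body presses on something with over 40 N, if the wrist force passes 120 N, or if a joint passes its speed limit or range.

## Working session

There is one attempt and no reset: what is moved stays moved. The work goes in short steps, Python scripts to look and compute and a tool call to move; the robot and the scene stay as the last step left them, time stands still between calls to the robot, and variables do not carry over. Pictures are saved under pics/ and viewed, about 8 in all and at most 12, crops included, and the job is handed in when it is done.

Besides the shell and the picture viewer there is one more tool, called after "Call:" as name(argument=value, ...) on one line, values as JSON. play_rows: Moves the arm, as the interface text tells. Its arguments: {"type":"object","properties":{"moves":{"type":"array"},"squeeze":{"type":"number"}},"required":["moves"]}

```bash
mkdir -p pics; ls; python3 - <<'E'
from workcell import robot
import cv2,numpy as np
o=robot.get_obs();print({k:np.round(v,3).tolist() for k,v in o.items()})
a=robot.read_camera("scene");b=robot.read_camera("side")
for c in("scene","side"):
  m=robot.camera_model(c);print(c,m)
  for n in("carrier","grip_tab","hook_seat","scale","mug","glass","pitcher"):
    print(n,[(round(r['p'],2),np.round(r['xy']).tolist(),int(r['region'].sum())) for r in robot.regions_of(c,n)][:5])
cv2.imwrite("pics/a.png",a[:,:,::-1]);cv2.imwrite("pics/b.png",b[:,:,::-1])
print(robot.get_obs()['t'])
E
```

```text
pics
{'t': 0.0, 'joints': [65.496, 26.899, -2.781, 87.875, 1.381, 65.375, -4.716], 'dq': [0.049, -0.03, 0.044, -0.009, 0.04, -0.012, 0.05], 'tau': [0.001, -50.797, -0.08, -23.615, -0.061, 0.038, 0.0], 'tool_pos': [0.262, -0.622, 0.235], 'eef_rot': [-179.885, 0.006, 22.847], 'wrist_force': [-0.495, 0.164, -0.065], 'ft_torque': [-0.072, -0.018, 0.045], 'finger_gap': 0.087}
scene {'fx': 408.3100847654253, 'fy': 408.3100847654253, 'cx': 277.25133322886217, 'cy': 209.72931238803682, 'rvec': array([ 0.89711323, -2.3464582 ,  1.25669123]), 'tvec': array([0.39228194, 0.32719539, 0.87536873])}
carrier [(0.83, [156.0, 286.0], 1697), (0.78, [241.0, 279.0], 1343), (0.58, [190.0, 254.0], 307)]
grip_tab [(0.73, [240.0, 282.0], 1546), (0.71, [156.0, 285.0], 1736)]
hook_seat [(0.62, [296.0, 150.0], 160)]
scale [(0.87, [288.0, 198.0], 3273)]
mug [(0.74, [307.0, 271.0], 486)]
glass [(0.75, [191.0, 252.0], 309), (0.31, [247.0, 280.0], 1638)]
pitcher [(0.65, [382.0, 209.0], 1055)]
side {'fx': 444.6114358457457, 'fy': 444.6114358457457, 'cx': 281.79156777300335, 'cy': 212.28632848896095, 'rvec': array([ 0.22840962, -2.69020765,  1.49795949]), 'tvec': array([0.52747399, 0.19362543, 1.26848082])}
carrier [(0.96, [281.0, 290.0], 1178), (0.86, [215.0, 323.0], 1624)]
grip_tab [(0.95, [220.0, 326.0], 1794), (0.79, [284.0, 287.0], 1218), (0.73, [332.0, 196.0], 836)]
hook_seat [(0.52, [267.0, 155.0], 143)]
scale [(0.93, [251.0, 210.0], 2736)]
mug [(0.67, [328.0, 260.0], 370)]
glass [(0.64, [221.0, 286.0], 229), (0.15, [326.0, 260.0], 368)]
pitcher [(0.81, [334.0, 193.0], 831)]
0.8
```

View pics/a.png

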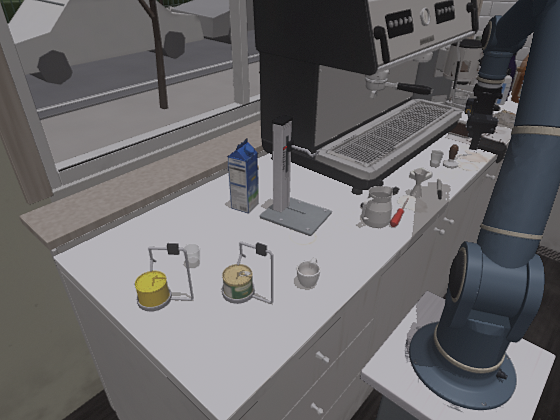

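View pics/b.png

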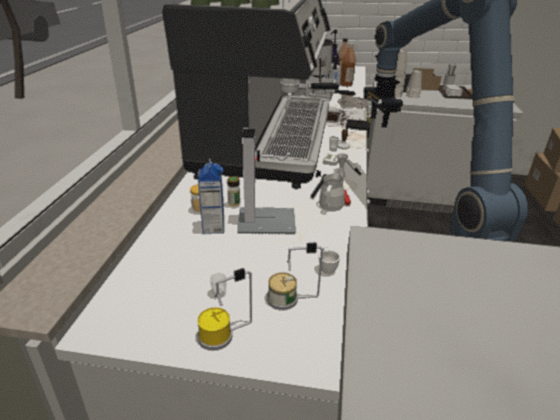

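The scene shows two carriers. The yellow tin is at scene (153,289), side (214,325), and is a look-alike. The green-labelled tin with black grip is at scene (240,280), side (283,290), with its grip at scene (261,249), side (312,247). The green one is the target. The hook is near scene (300,150), side (267,155). I'll check these in a close crop.

```bash
python3 - <<'E'
import cv2,numpy as np
a=cv2.imread("pics/a.png");b=cv2.imread("pics/b.png")
def crop(im,x,y,w=80,h=60):
    c=cv2.resize(im[y:y+h,x:x+w],(400,300),interpolation=cv2.INTER_CUBIC)
    for k in range(0,80,10):
        cv2.line(c,(k*5,0),(k*5,4),(0,0,255),1)
        cv2.line(c,(0,k*5),(4,k*5),(0,0,255),1)
    return c
cv2.imwrite("pics/c.png",np.vstack([np.hstack([crop(a,210,242),crop(b,260,240)]),np.hstack([crop(a,260,120),crop(b,225,125)])]))
E
```

```text
(no output)
```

View pics/c.png

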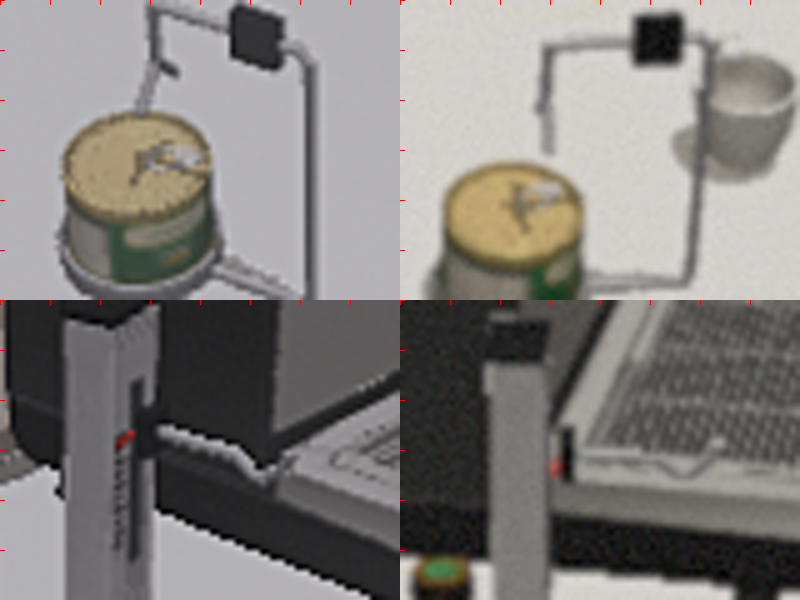

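The crop confirms the choice: tan lid, green label, black grip. The grip centre is at scene (261.4,249.6), side (311.6,248). The hook dip is at scene (313,155.6), side (283.6,159.4). Next I fit the poses.

```bash
cat > h.py <<'E'
import cv2,numpy as np
from scipy.optimize import least_squares
from workcell import robot
M={c:robot.camera_model(c) for c in("scene","side")}
def K(m): return np.array([[m['fx'],0,m['cx']],[0,m['fy'],m['cy']],[0,0,1.]])
def proj(m,P): return cv2.projectPoints(np.array(P,float).reshape(-1,3),np.array(m['rvec']),np.array(m['tvec']),K(m),None)[0].reshape(-1,2)
def Pm(m): return K(m)@np.c_[cv2.Rodrigues(np.array(m['rvec']))[0],np.array(m['tvec'])]
def tri(u,v,A="scene",B="side"):
    X=cv2.triangulatePoints(Pm(M[A]),Pm(M[B]),np.array(u,float).reshape(2,1),np.array(v,float).reshape(2,1)).ravel();return X[:3]/X[3]
def pose(p,L):
    c,s=np.cos(p[2]),np.sin(p[2]);L=np.array(L,float)
    return np.c_[p[0]+c*L[:,0]-s*L[:,1],p[1]+s*L[:,0]+c*L[:,1],L[:,2]]
def fit(obs,p0,L=None):
    # obs: list (model, localpoint, uv)
    f=lambda p:np.concatenate([proj(m,pose(p,[l]))[0]-uv for m,l,uv in obs])
    r=least_squares(f,p0,loss='soft_l1');return r.x,f(r.x).reshape(-1,2)
E
python3 - <<'E'
from h import *
S,D=M['scene'],M['side']
g=tri((261.4,249.6),(311.6,248));e=tri((240.4,244),(289.6,249));h=tri((313,155.6),(283.6,159.4));t=tri((318.4,151.6),(290,156));x=tri((292,146.4),(264.4,157))
print("grip",g,"riser",e,"hook",h,"tip",t,"exit",x)
obs=[(S,(-.055,0,.165),(261.4,249.6)),(D,(-.055,0,.165),(311.6,248)),(S,(0,0,.165),(240.4,244)),(D,(0,0,.165),(289.6,249)),
(S,(0,0,.131),(241.4,254.4)),(D,(0,0,.131),(288.6,260)),(D,(-.082,0,.003),(317.6,296.6)),(S,(-.082,0,.003),(271.6,301.6)),(S,(.0145,0,.061),(237.4,275.6)),(D,(.0145,0,.061),(282.6,283))]
d=e-g
p,r=fit(obs,[e[0],e[1],np.arctan2(d[1],d[0])]);print(p,np.degrees(p[2]));print(r.round(1))
for n in("mug","glass","pitcher"):
    pass
# plane intersection for bystanders at z=.03
def ray(m,uv,z):
    R=cv2.Rodrigues(np.array(m['rvec']))[0];c=-R.T@m['tvec'];d=R.T@np.linalg.inv(K(m))@np.array([*uv,1.]);return c+d*(z-c[2])/d[2]
print("mug",ray(S,(307,271),.03),"glass",ray(S,(191,252),.03),"pit",ray(S,(382,209),.05),"plate",[ray(S,q,.012)[:2].round(3).tolist() for q in((262,213),(307,232),(331,211))],[ray(D,q,.012)[:2].round(3).tolist() for q in((238,231),(295,232),(295,210))])
print("coltop",ray(S,(283,122),.321),ray(D,(250,130),.321))
E
```

```text
grip [0.43909396 0.15239878 0.16315683] riser [0.49190553 0.16762272 0.16222266] hook [ 0.56531909 -0.19891049  0.23091825] tip [ 0.54574153 -0.19651859  0.24788117] exit [ 0.62059602 -0.16895096  0.2499082 ]
[0.49112174 0.17039417 0.30875653] 17.69044621235086
[[-0.3 -0.4]
 [ 0.2 -0.2]
 [-0.6 -1. ]
 [ 0.3  0.4]
 [-0.9 -0.2]
 [ 0.9  0.3]
 [ 0.4 -0.8]
 [ 0.5  1.3]
 [-0.8 -1.1]
 [ 0.4 -0.8]]
mug [0.40322362 0.02030723 0.03      ] glass [0.68978812 0.17445939 0.03      ] pit [ 0.39256018 -0.34335729  0.05      ] plate [[0.695, -0.116], [0.523, -0.133], [0.535, -0.275]] [[0.693, -0.101], [0.512, -0.13], [0.529, -0.264]]
coltop [ 0.64922555 -0.16109459  0.321     ] [ 0.66976311 -0.19426651  0.321     ]
```

```bash
cat > go.py <<'E'
import sys,numpy as np
from workcell import robot
from scipy.spatial.transform import Rotation as R
def delta(p,rpy=None):
    o=robot.get_obs();A=R.from_euler('xyz',o['eef_rot'],degrees=True)
    d=A.inv().apply(np.array(p)-o['tool_pos'])*1000
    B=R.from_euler('xyz',rpy,degrees=True) if rpy is not None else A
    return d.round(1).tolist(),(A.inv()*B).as_rotvec().round(4).tolist()
if __name__=="__main__":
    a=[float(v) for v in sys.argv[1:]]
    o=robot.get_obs();print(o['t'],o['tool_pos'].round(4) if hasattr(o['tool_pos'],'round') else o['tool_pos'],o['eef_rot'],o['wrist_force'],o['finger_gap'])
    if len(a)>=4: print(delta(a[:3],[180,0,a[3]]))
E
python3 go.py 0.43 -0.25 0.30 17.7
```

```text
0.8 [ 0.2622 -0.622   0.2366] [ 1.79993230e+02 -2.14181986e-03  2.28516513e+01] [0.27103481 0.30983146 0.19879582] 0.08675772604687569
([299.1, -277.7, -63.4], [0.0001, -0.0, 0.0899])
```

Call:
play_rows(moves=[[[0, 0, 0.011, 29, -28, -8, 1], [0, 0, 0.011, 29, -28, -8, 1], [0, 0, 0.011, 29, -28, -8, 1], [0, 0, 0.011, 29, -28, -8, 1], [0, 0, 0.011, 29, -28, -8, 1], [0, 0, 0.011, 29, -28, -8, 1], [0, 0, 0.011, 29, -28, -8, 1], [0, 0, 0.011, 29, -28, -8, 1]]])

```text
t: 1.47
tool_pos: [0.3971, -0.333, 0.2976]
eef_rot: [180.0, 0.4, 16.3]
wrist_force: [0.7, 0.6, -0.8]
finger_gap: 0.0867
```

```bash
python3 go.py 0.439 0.155 0.27 17.7
```

```text
1.4667 [ 0.3971 -0.333   0.2976] [179.9563869    0.37797023  16.3298362 ] [ 0.70781839  0.58536691 -0.81110251] 0.08670095325496636
([177.6, -456.6, 26.1], [0.0007, 0.0066, -0.0239])
```

Call:
play_rows(moves=[[[0, 0, 0, 20, -36, 0, 1], [0, 0, 0, 20, -36, 0, 1], [0, 0, 0, 20, -36, 0, 1], [0, 0, 0, 18, -37, 0, 1], [0, 0, 0, 16, -38, 0, 1], [0, 0, 0, 16, -38, 0, 1], [0, 0, 0, 14, -38, 2, 1], [0, 0, 0, 14, -38, 2, 1]]])

```text
t: 2.13
tool_pos: [0.4488, -0.0048, 0.2973]
eef_rot: [179.4, -0.3, 16.3]
wrist_force: [0.6, -0.6, 0.4]
finger_gap: 0.0867
```

```bash
python3 go.py 0.439 0.153 0.27 17.7
```

```text
2.1333 [ 0.4488 -0.0048  0.2973] [179.35320007  -0.31162428  16.3393911 ] [ 0.60196692 -0.61690639  0.37149047] 0.08665904942000317
([34.8, -154.4, 25.7], [0.0114, -0.0053, -0.0238])
```

Call:
play_rows(moves=[[[0.002, -0.001, -0.005, 7, -31, 4, 1], [0.002, -0.001, -0.005, 7, -31, 4, 1], [0.002, -0.001, -0.005, 7, -31, 4, 1], [0.002, -0.001, -0.005, 7, -31, 4, 1], [0.002, -0.001, -0.005, 7, -25, 4, 1], [0, 0, 0, 3, -8, 3, 1], [0, 0, 0, 0, 0, 0, 1]]])

```text
t: 2.72
tool_pos: [0.4359, 0.1753, 0.2754]
eef_rot: [-180.0, -0.5, 18.8]
wrist_force: [-0.4, -0.1, -0.3]
finger_gap: 0.0867
```

```bash
python3 go.py 0.439 0.153 0.27 17.7; python3 - <<'E'
from h import *
W=robot.camera_model("wrist");im=robot.read_camera("wrist");cv2.imwrite("pics/w1.png",im[:,:,::-1])
P=pose([.4911,.1704,.3088],[(-.055,0,.179),(-.055,0,.165),(0,0,.165),(-.082,0,.165),(0,0,.131)])
print(proj(W,P).round(1))
print([(r['p'],r['xy']) for r in robot.regions_of("wrist","grip_tab")])
E
```

```text
2.7167 [0.4359 0.1753 0.2754] [-179.97617235   -0.49578209   18.8020645 ] [-0.40179629 -0.0807607  -0.26139608] 0.08668006482300065
([-4.3, 22.1, 5.3], [-0.0005, -0.0086, 0.0192])
[[311.2 230.9]
 [309.6 225.5]
 [312.7 149.7]
 [308.2 260. ]
 [308.9 146.7]]
[(0.84, [306.8, 134.1]), (0.71, [225.9, 14.0])]
```

View pics/w1.png

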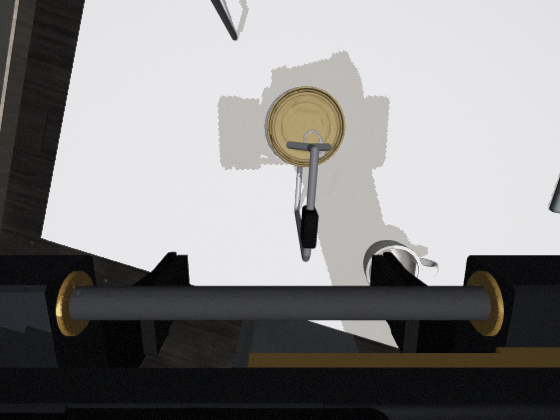

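The wrist view shows the grip at about (310,228), where the fit predicted it, and the riser/V at (316,147). The bar is turned about 2-3° from the fit, so I refine the yaw with these points.

```bash
python3 - <<'E'
from h import *
S,D=M['scene'],M['side'];W=robot.camera_model("wrist")
obs=[(S,(-.055,0,.165),(261.4,249.6)),(D,(-.055,0,.165),(311.6,248)),(S,(0,0,.165),(240.4,244)),(D,(0,0,.165),(289.6,249))]
w=[(W,(-.055,0,.178),(310.5,228)),(W,(0,0,.165),(316,148)),(W,(0,-.016,.112),(330,147)),(W,(0,.016,.112),(287,146)),(W,(.0145,0,.061),(305.5,126))]
for q in (w,w+obs):
    p,r=fit(q,[.491,.17,.3]);print(p,np.degrees(p[2]));print(r.round(1).tolist())
    print(pose(p,[(-.055,0,.165)]))
E
python3 go.py 0.4389 0.1532 0.16 16
```

```text
[0.49304749 0.16630463 0.26620146] 15.252220290907575
[[0.1, 1.3], [-0.8, 0.6], [-1.8, -1.4], [3.2, -2.6], [0.7, 0.3]]
[[0.43998475 0.15183586 0.165     ]]
[0.49289863 0.16646162 0.26682273] 15.287816216773521
[[-0.1, 1.4], [-1.0, 0.7], [-2.0, -1.3], [3.0, -2.5], [0.5, 0.4], [-0.1, -1.0], [-0.2, -0.6], [0.1, -2.1], [-0.1, -0.6]]
[[0.43984488 0.15195989 0.165     ]]
2.8167 [0.4365 0.173  0.2757] [179.95475498  -0.50608647  18.59964487] [-0.01795641  0.00195293  0.10883466] 0.08705679256450052
([-5.1, 19.4, 115.7], [0.0006, -0.0088, 0.0454])
```

Call:
play_rows(moves=[[[0, -0.004, 0.02, -2, 7, 15, 1], [0, -0.004, 0.02, -2, 7, 15, 1], [0, 0, 0.015, -1, 5, 10, 1], [0, 0, 0, 0, 0, 0, 1], [0, 0, 0, 0, 0, 0, 1]]])

```text
t: 3.23
tool_pos: [0.4402, 0.1464, 0.2361]
eef_rot: [179.8, -0.3, 14.7]
wrist_force: [0.2, 0.7, 0.6]
finger_gap: 0.0871
```

```bash
python3 go.py 0.440 0.152 0.16 15.3
```

```text
3.2333 [0.4402 0.1464 0.2361] [179.76803332  -0.25039621  14.69669891] [0.15010264 0.71990111 0.62300088] 0.08709803817814465
([0.9, -5.8, 76.1], [0.0041, -0.0043, -0.0105])
```

Call:
play_rows(moves=[[[0, -0.002, -0.004, 0, -3, 15, 1], [0, -0.002, -0.004, 0, -1, 15, 1], [0, 0, 0, 0, 0, 15, 1], [0, 0, 0, 0, 0, 12, 1], [0, 0, 0, 0, 0, 5, 1], [0, 0, 0, 0, 0, 0, 1], [0, 0, 0, 0, 0, 0, 1]]])

```text
t: 3.82
tool_pos: [0.4445, 0.149, 0.1775]
eef_rot: [179.7, -0.7, 14.9]
wrist_force: [0.5, 1.5, 0.4]
finger_gap: 0.0871
```

```bash
python3 go.py 0.440 0.152 0.16 15.3; python3 - <<'E'
from h import *
W=robot.camera_model("wrist");im=robot.read_camera("wrist");cv2.imwrite("pics/w2.png",im[:,:,::-1])
E
```

```text
3.8167 [0.4445 0.149  0.1775] [179.70880734  -0.65164318  14.86565593] [0.48181869 1.50622693 0.4436764 ] 0.08708027034633525
([-3.7, -4.2, 17.4], [0.0051, -0.0114, -0.0076])
```

View pics/w2.png

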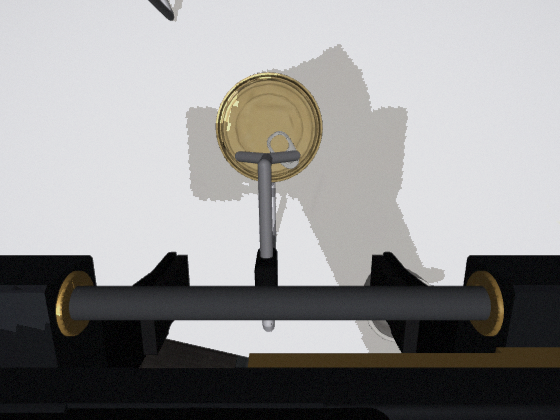

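Call:
play_rows(moves=[[[0.005, -0.011, -0.006, -4, -4, 10, 1], [0, 0, 0, 0, 0, 7, 1], [0, 0, 0, 0, 0, 0, 1], [0, 0, 0, 0, 0, 0, 1]]])

```text
t: 4.2
tool_pos: [0.4408, 0.1527, 0.1612]
eef_rot: [-180.0, -0.2, 15.2]
wrist_force: [0.3, -0.1, -0.4]
finger_gap: 0.0873
```

```bash
python3 go.py 0.440 0.152 0.16 15.3
```

```text
4.2 [0.4408 0.1527 0.1612] [-179.99090419   -0.24286132   15.21790692] [ 0.31525662 -0.08590846 -0.39243103] 0.08730120357856287
([-1.0, 0.4, 1.2], [-0.0002, -0.0042, -0.0014])
```

Call:
play_rows(moves=[[[0, 0, 0, 0, 0, 0, -1], [0, 0, 0, 0, 0, 0, -1], [0, 0, 0, 0, 0, 0, -1], [0, 0, 0, 0, 0, 0, -1], [0, 0, 0, 0, 0, 0, -1], [0, 0, 0, 0, 0, 0, -1], [0, 0, 0, 0, 0, 0, -1], [0, 0, 0, 0, 0, 0, -1]]], squeeze=60)

```text
t: 4.87
tool_pos: [0.4413, 0.1529, 0.1618]
eef_rot: [-180.0, -0.3, 15.2]
wrist_force: [0.1, 0.1, -0.2]
finger_gap: 0.0412
```

Call:
play_rows(moves=[[[0, 0, 0, 0, 0, 0, -1], [0, 0, 0, 0, 0, 0, -1], [0, 0, 0, 0, 0, -2, -1], [0, 0, 0, 0, 0, -4, -1], [0, 0, 0, 0, 0, -4, -1], [0, 0, 0, 0, 0, -4, -1], [0, 0, 0, 0, 0, -4, -1], [0, 0, 0, 0, 0, -4, -1]]])

```text
t: 5.53
tool_pos: [0.4391, 0.152, 0.1841]
eef_rot: [180.0, -0.0, 15.2]
wrist_force: [-0.3, -0.4, -3.6]
finger_gap: 0.0098
```

```bash
python3 -c "
from workcell import robot
print(robot.get_obs())"
```

```text
{'t': 5.5333, 'joints': array([   6.1577035 ,   13.80135165,  -34.93246607,  117.27680819,
         10.02067938,   51.76040921, -109.00407797]), 'dq': array([ 1.82569047, -4.24144586, -0.9958889 , -2.95210051, -3.7234667 ,
        6.99146068,  3.57773951]), 'tau': array([ -0.22556259, -31.53066516,  -3.11529301, -21.27099931,
         0.07744612,  -0.32333781,  -0.04737249]), 'tool_pos': array([0.43914654, 0.15204353, 0.18412851]), 'eef_rot': array([ 1.79997335e+02, -5.94822258e-03,  1.52275668e+01]), 'wrist_force': array([-0.25278213, -0.39757214, -3.63469842]), 'ft_torque': array([-0.05819226,  0.10245893, -0.02278669]), 'finger_gap': 0.009781178227003196}
```

Call:
play_rows(moves=[[[0, 0, 0, 0, 0, -6, -1], [0, 0, 0, 0, 0, -10, -1], [0, 0, 0, 0, 0, -15, -1], [0, 0, 0, 0, 0, -18, -1], [0, 0, 0, 0, 0, -18, -1], [0, 0, 0, 0, 0, -15, -1], [0, 0, 0, 0, 0, -10, -1], [0, 0, 0, 0, 0, -4, -1]]])

```text
t: 6.2
tool_pos: [0.4374, 0.1519, 0.2885]
eef_rot: [180.0, 0.1, 15.3]
wrist_force: [1.1, -0.4, -3.5]
finger_gap: 0.0094
```

Call:
play_rows(moves=[[[0, 0, 0, 0, 0, 0, -1], [0, 0, 0, 0, 0, 0, -1], [0, 0, 0, 0, 0, 0, -1]]])

```text
t: 6.45
tool_pos: [0.4374, 0.1521, 0.2899]
eef_rot: [180.0, -0.0, 15.3]
wrist_force: [-0.1, 0.6, -2.5]
finger_gap: 0.0096
```

```bash
python3 -c "
from workcell import robot
print(robot.get_obs())
import cv2,numpy as np
S=[]
for c in('scene','side'):
  im=robot.read_camera(c);cv2.imwrite('pics/'+c+'1.png',im[:,:,::-1])
  S.append(cv2.resize(im[:,:,::-1][150:330,190:370],(400,400),interpolation=cv2.INTER_CUBIC))
cv2.imwrite('pics/d.png',np.hstack(S))
"; python3 go.py 0.412 -0.220 0.306 7
```

```text
{'t': 6.45, 'joints': array([   8.91539663,    6.52092957,  -35.83368424,  109.66987184,
          4.25773862,   65.07167014, -103.22645161]), 'dq': array([-0.16438734,  0.13002688,  0.11255202,  0.52825288, -0.11090612,
        0.13367172,  0.05595715]), 'tau': array([ 3.86435108e-02, -2.79370522e+01, -1.62209485e+00, -2.51944417e+01,
        3.69040982e-02, -2.44298838e-01,  2.48373581e-03]), 'tool_pos': array([0.43741282, 0.15208166, 0.28993745]), 'eef_rot': array([ 1.79957530e+02, -3.35913130e-02,  1.53111725e+01]), 'wrist_force': array([-0.06403256,  0.59392907, -2.45687985]), 'ft_torque': array([-0.06173079,  0.16964433,  0.02595549]), 'finger_gap': 0.009649384388814332}
6.55 [0.4372 0.152  0.2895] [1.79960934e+02 2.27298709e-02 1.53125734e+01] [ 0.48202059 -0.34117822 -2.38155042] 0.009487234315953687
([-122.6, 352.1, -16.2], [0.0007, 0.0003, 0.1451])
```

View pics/d.png

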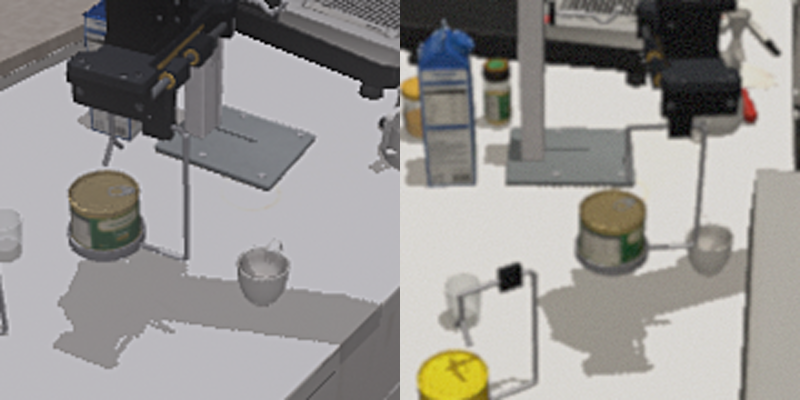

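The carrier is lifted and level, with no tilt in either view and a weight of about 2.5-3.5 N. I move it to the approach point in front of the hook.

Call:
play_rows(moves=[[[0, 0, 0.01, -5, 15, -2, -1], [0, 0, 0.015, -9, 28, -2, -1], [0, 0, 0.015, -11, 35, -2, -1], [0, 0, 0.015, -11, 36, -2, -1], [0, 0, 0.015, -11, 36, -2, -1], [0, 0, 0.015, -11, 36, -2, -1], [0, 0, 0.015, -11, 36, -1, -1], [0, 0, 0.015, -11, 36, -1, -1]]])

```text
t: 7.22
tool_pos: [0.4128, -0.1173, 0.2984]
eef_rot: [-179.6, 0.4, 9.9]
wrist_force: [-0.0, 0.2, -2.1]
finger_gap: 0.0097
```

```bash
python3 go.py 0.412 -0.220 0.306 7
```

```text
7.2167 [ 0.4128 -0.1173  0.2984] [-179.58582301    0.40638947    9.8596118 ] [-0.04739243  0.17557281 -2.07696433] 0.009660002714689999
([-18.4, 101.0, -8.2], [-0.0071, 0.0073, 0.0499])
```

Call:
play_rows(moves=[[[-0.002, 0.003, 0.015, -3, 28, -2, -1], [-0.002, 0.003, 0.015, -3, 22, -2, -1], [-0.002, 0.001, 0.012, -3, 15, -2, -1], [0, 0, 0, -2, 8, -1, -1], [0, 0, 0, 0, 3, 0, -1], [0, 0, 0, 0, 0, 0, -1], [0, 0, 0, 0, 0, 0, -1]]])

```text
t: 7.8
tool_pos: [0.4088, -0.205, 0.3015]
eef_rot: [-179.9, 0.5, 6.6]
wrist_force: [0.1, -0.3, -2.9]
finger_gap: 0.0098
```

```bash
python3 go.py 0.412 -0.220 0.306 7;  python3 - <<'E'
from h import *
S=[]
for c,(x,y,w) in dict(wrist=(140,0,280),scene=(250,110,110),side=(215,110,110)).items():
    im=robot.read_camera(c)[:,:,::-1];cv2.imwrite(f'pics/{c}2.png',im)
    S.append(cv2.resize(im[y:y+w,x:x+w],(400,400) if c!='wrist' else (400,400),interpolation=cv2.INTER_CUBIC))
cv2.imwrite('pics/e.png',cv2.resize(np.hstack(S[1:]),(800,400)))
cv2.imwrite('pics/f.png',cv2.imread('pics/wrist2.png'))
W=robot.camera_model("wrist")
for y in (0,7,14):
    print(proj(W,pose([.5653,-.1989,np.radians(y)],[(0,0,.23),(-.021,0,.249),(.06,0,.24),(.084,0,.3),(.084,0,.05)])).round(1).tolist())
E
```

```text
7.8 [ 0.4088 -0.205   0.3015] [-179.8544093     0.49875673    6.62447102] [ 0.07800989 -0.27662879 -2.91679395] 0.009765421339467452
([1.4, 15.2, -4.6], [-0.0026, 0.0087, -0.0066])
[[304.3, -54.5], [301.0, -22.0], [323.6, -220.1], [362.0, -530.3], [304.0, -71.4]]
[[304.3, -54.5], [306.4, -21.6], [307.2, -221.2], [324.2, -533.3], [293.0, -72.1]]
[[304.3, -54.5], [311.7, -22.0], [290.8, -219.8], [286.3, -529.2], [282.0, -71.2]]
```

View pics/f.png

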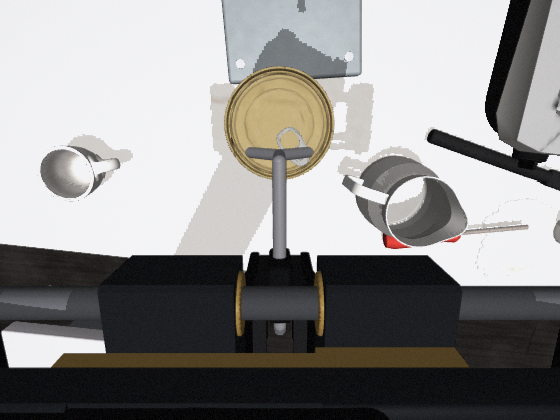

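View pics/e.png

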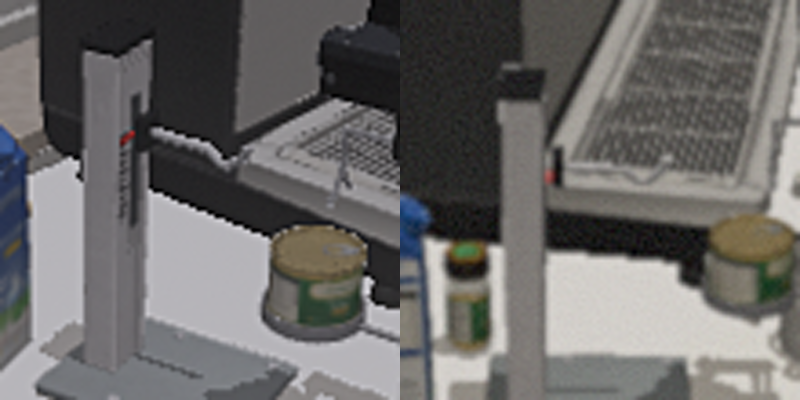

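```bash
python3 - <<'E'
from h import *
W=robot.camera_model("wrist");S=M['scene'];D=M['side']
def ray(m,uv,z):
    R=cv2.Rodrigues(np.array(m['rvec']))[0];c=-R.T@m['tvec'];d=R.T@np.linalg.inv(K(m))@np.array([*uv,1.]);return (c+d*(z-c[2])/d[2])[:2]
fl,fr,bl,br,sl=[ray(W,q,.012) for q in((230,82),(361,75),(222,0),(361,0),(301,5))]
ang=lambda a,b:np.degrees(np.arctan2(*(b-a)[::-1]))
print("front",fl,fr,np.linalg.norm(fr-fl),ang(fr,fl)-90,"left",ang(fl,bl),"right",ang(fr,br),"slot",sl)
mid=(fl+fr)/2;seat=np.array([.5653,-.1989])
for y in(5,6,7,8):
    c,s=np.cos(np.radians(y)),np.sin(np.radians(y));d=seat-mid
    print(y,"seat rel plate-front-mid: along",d@[c,s],"lat",d@[-s,c],"slot lat",(sl-mid)@[-s,c])
o=robot.get_obs();tp=np.array(o['tool_pos'])
# carrier in hand: from wrist image, V centre and orientation
zc=tp[2]-.1618
v,vl,vr,tin=ray(W,(279.5,154),zc+.168),ray(W,(248,153),zc+.112),ray(W,(312,153),zc+.112),ray(W,(280,122),zc+.06)
print("tcp",tp,o['eef_rot'],"riser",v,"legs",vl,vr,np.linalg.norm(vl-vr),"mid",(vl+vr)/2,ang(vr,vl)-90,"tin",tin)
# seat re-triangulation from new crops (scale 110/400)
k=110/400
h=tri((250+232*k,110+163*k),(215+258*k,110+181*k));print("seat2",h)
print("tip2",tri((250+245*k,110+148*k),(215+272*k,110+160*k)))
# side-view carrier height check
print(proj(S,[[*( (vl+vr)/2),zc+.131]]),proj(D,[[*((vl+vr)/2),zc+.131]]))
E
```

```text
front [ 0.51045271 -0.13587258] [ 0.5345957 -0.2809571] 0.1470795772775961 9.44781339242276 left 10.458427142065059 right 9.997801178039328 slot [ 0.59630026 -0.20514036]
5 seat rel plate-front-mid: along 0.04344229195149486 lat 0.005750474100957614 slot lat -0.003167994130957994
6 seat rel plate-front-mid: along 0.04353603509123017 lat 0.004991425740194372 slot lat -0.004455162432951362
7 seat rel plate-front-mid: along 0.043616516732933645 lat 0.00423085694279764 slot lat -0.0057409736493095245
8 seat rel plate-front-mid: along 0.04368371236111759 lat 0.0034689993853909027 slot lat -0.007025036109480048
tcp [ 0.40900087 -0.20479105  0.30169067] [-179.88822133    0.47414378    6.67780965] riser [ 0.46553395 -0.1976787 ] legs [ 0.45876937 -0.18141275] [ 0.46269847 -0.21537795] 0.034191701380891774 mid [ 0.46073392 -0.19839535] 6.598657031243121 tin [ 0.47599941 -0.19660143]
seat2 [ 0.55716779 -0.19109526  0.23626473]
tip2 [ 0.54568055 -0.19136866  0.25488797]
[[344.51920448 153.57599312]] [[318.06664141 150.72683837]]
```

```bash
python3 go.py 0.4665 -0.2144 0.308 10
```

```text
7.95 [ 0.409  -0.2048  0.3017] [-179.88822133    0.47414378    6.67780965] [ 0.86161693  0.25409322 -2.49595773] 0.00943346416994857
([55.9, 16.2, -6.8], [-0.0022, 0.0082, -0.058])
```

Call:
play_rows(moves=[[[0, 0.003, -0.012, 4, 6, -2, -1], [0, 0.003, -0.018, 8, 6, -2, -1], [0, 0.002, -0.018, 12, 3, -2, -1], [0, 0, -0.008, 12, 0, -1, -1], [0, 0, 0, 8, 0, 0, -1], [0, 0, 0, 4, 0, 0, -1], [0, 0, 0, 0, 0, 0, -1], [0, 0, 0, 0, 0, 0, -1]]])

```text
t: 8.62
tool_pos: [0.4665, -0.2098, 0.3094]
eef_rot: [-179.8, -0.2, 10.6]
wrist_force: [-0.5, -1.1, -3.1]
finger_gap: 0.0095
```

```bash
python3 go.py 0.4665 -0.2144 0.308 10
```

```text
8.6167 [ 0.4665 -0.2098  0.3094] [-1.79843962e+02 -1.67521385e-01  1.06151490e+01] [-0.53510354 -1.08040963 -3.05223066] 0.009495207032631466
([-0.8, 4.6, 1.4], [-0.0027, -0.0029, 0.0107])
```

Call:
play_rows(moves=[[[0, 0, 0.008, 0, 4, 1, -1], [0, 0, 0, 0, 0, 0, -1], [0, 0, 0, 0, 0, 0, -1]]])

```text
t: 8.87
tool_pos: [0.4665, -0.2139, 0.3078]
eef_rot: [-179.8, -0.1, 10.1]
wrist_force: [-0.2, 0.2, -2.5]
finger_gap: 0.0095
```

```bash
cat > comp.py <<'E'
import sys
from h import *
n=sys.argv[1];A={}
o=robot.get_obs();W=robot.camera_model("wrist")
for c in("wrist","scene","side"):
    A[c]=robot.read_camera(c)[:,:,::-1].copy();cv2.imwrite(f'pics/{c}_{n}.png',A[c])
z=lambda c,x,y,w,h,W_,H_:cv2.resize(A[c][y:y+h,x:x+w],(W_,H_),interpolation=cv2.INTER_CUBIC)
# wrist crop 200..360 x 0..200 -> x3 ; scene, side 80x60 -> x5
cv2.imwrite(f'pics/{n}.png',np.hstack([z("wrist",200,0,134,200,400,600),np.vstack([z("scene",285,115,80,60,400,300),z("side",260,125,80,60,400,300)])]))
np.save(f'{n}.npy',dict(W=W,tp=o['tool_pos'],rot=o['eef_rot']),allow_pickle=True)
print(o['t'],o['tool_pos'],o['eef_rot'],o['wrist_force'])
E
python3 comp.py g
```

```text
8.8667 [ 0.46652359 -0.21387655  0.30780243] [-1.79808686e+02 -7.20415621e-02  1.01116241e+01] [-0.22275695  0.23050123 -2.53356679]
```

View pics/g.png

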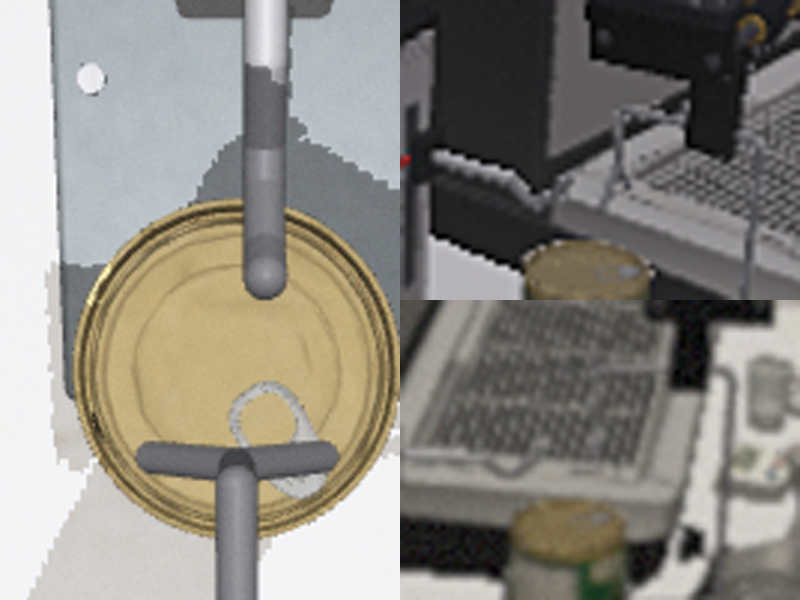

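```bash
python3 - <<'E'
from h import *
d=np.load('g.npy',allow_pickle=True).item();W=d['W'];tp=np.array(d['tp'])
def ray(uv,z):
    R=cv2.Rodrigues(np.array(W['rvec']))[0];c=-R.T@W['tvec'];q=R.T@np.linalg.inv(K(W))@np.array([*uv,1.]);return (c+q*(z-c[2])/q[2])[:2]
y=np.radians(10.1);u=np.array([np.cos(y),np.sin(y)]);v=np.array([np.sin(y),-np.cos(y)])
px=lambda x,yy:(200+x/2.985,yy/3)
zc=tp[2]-.1618
for n,q,z in(("tip top",(265,270),.253),("tip ax",(265,275),.249),("bar",(266,100),.245),("riser",(237,462),zc+.165),("legL",(148,458),zc+.113),("legR",(328,455),zc+.113),("tin",(238,370),zc+.06)):
    w=ray(px(*q),z)-tp[:2];print(n,(w@u*1000).round(1),(w@v*1000).round(1))
E
```

```text
tip top 84.9 4.1
tip ax 84.4 4.2
bar 113.8 4.3
riser 56.7 -0.6
legL 52.9 -16.7
legR 53.4 15.4
tin 67.7 -0.8
```

The wrist view shows the hook bar parallel to the top bar, its tip at crop (265,275), and the V centred at (238,458). The hook is about 5 mm to tool +y, and the seat is about 51 mm ahead.

Call:
play_rows(moves=[[[0, 0, 0, 2, 4, 0, -1], [0, 0, 0, 4, 1, 0, -1], [0, 0, 0, 8, 0, 0, -1], [0, 0, 0, 10, 0, 0, -1], [0, 0, 0, 8, 0, 0, -1], [0, 0, 0, 5, 0, 0, -1], [0, 0, 0, 2, 0, 0, -1], [0, 0, 0, 0, 0, 0, -1]]])

```text
t: 9.68
tool_pos: [0.511, -0.2115, 0.3082]
eef_rot: [-179.8, -0.2, 10.1]
wrist_force: [-0.4, 0.1, -3.1]
finger_gap: 0.0097
```

```bash
python3 go.py 0.5181 -0.2096 0.308 10.1
```

```text
9.6833 [ 0.511  -0.2115  0.3082] [-179.82717934   -0.18169794   10.13390946] [-0.39080961  0.10783133 -3.07285694] 0.009660184769815056
([7.3, -0.6, 0.2], [-0.003, -0.0032, 0.0006])
```

Call:
play_rows(moves=[[[0, 0, 0, 3, 0, 0, -1], [0, 0, 0, 3, 0, 0, -1], [0, 0, 0, 0, 0, 0, -1], [0, 0, 0, 0, 0, 0, -1]]])

```text
t: 10.02
tool_pos: [0.5172, -0.2101, 0.3078]
eef_rot: [-179.8, -0.1, 10.1]
wrist_force: [-0.0, -0.2, -2.7]
finger_gap: 0.0095
```

```bash
python3 comp.py i;python3 go.py 0.5181 -0.2096 0.308 10.1
```

```text
10.0167 [ 0.5172434  -0.21011266  0.307789  ] [-1.79800883e+02 -1.09083821e-01  1.01492738e+01] [-0.01807489 -0.24226018 -2.67073597]
10.1667 [ 0.5171 -0.2102  0.3078] [-1.79805005e+02 -1.15721599e-01  1.01357961e+01] [ 0.38485129 -0.55715917 -2.65205352] 0.009772881437453885
([1.1, -0.4, -0.2], [-0.0034, -0.002, 0.0006])
```

View pics/i.png

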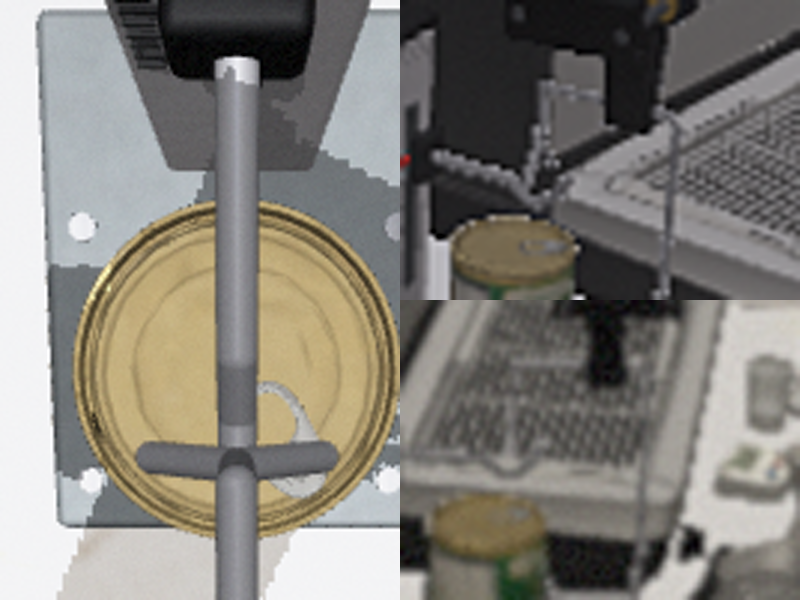

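```bash
python3 - <<'E'
from h import *
d=np.load('i.npy',allow_pickle=True).item();W=d['W'];tp=np.array(d['tp'])
def ray(uv,z):
    R=cv2.Rodrigues(np.array(W['rvec']))[0];c=-R.T@W['tvec'];q=R.T@np.linalg.inv(K(W))@np.array([*uv,1.]);return (c+q*(z-c[2])/q[2])[:2]
y=np.radians(10.1);u=np.array([np.cos(y),np.sin(y)]);v=np.array([np.sin(y),-np.cos(y)])
px=lambda x,yy:(200+x/2.985,yy/3)
zc=tp[2]-.1618
for n,q,z in(("slope low",(237,428),.234),("slope high",(237,365),.244),("col face",(240,168),.012),("bar",(237,250),.245),("legL",(148,458),zc+.113),("legR",(328,455),zc+.113)):
    w=ray(px(*q),z)-tp[:2];print(n,(w@u*1000).round(1),(w@v*1000).round(1))
E
```

```text
slope low 56.7 -1.0
slope high 68.9 -0.9
col face 139.9 -0.6
bar 89.0 -0.9
legL 52.9 -16.8
legR 53.4 15.4
```

The hook bar runs centrally under the V. Both ends of the slope and the column face put the seat 53-56 mm ahead of the TCP, and the eye is at 53 mm. I lower it now.

Call:
play_rows(moves=[[[0, 0, 0, 0, 0, 3, -1], [0, 0, 0, 0, 0, 5, -1], [0, 0, 0, 0, 0, 5, -1], [0, 0, 0, 0, 0, 5, -1], [0, 0, 0, 0, 0, 4, -1], [0, 0, 0, 0, 0, 2, -1], [0, 0, 0, 0, 0, 1, -1], [0, 0, 0, 0, 0, 0, -1]]])

```text
t: 10.83
tool_pos: [0.5162, -0.2103, 0.2796]
eef_rot: [-179.8, -0.1, 10.1]
wrist_force: [-0.3, 0.2, -2.5]
finger_gap: 0.0096
```

Call:
play_rows(moves=[[[0, 0, 0, 0, 0, 1, -1], [0, 0, 0, 0, 0, 1, -1], [0, 0, 0, 0, 0, 1, -1], [0, 0, 0, 0, 0, 1, -1]]])

```text
t: 11.17
tool_pos: [0.5168, -0.2101, 0.2762]
eef_rot: [-179.8, -0.1, 10.1]
wrist_force: [-0.9, 0.5, -1.0]
finger_gap: 0.0097
```

```bash
python3 go.py 0.5181 -0.2096 0.272 10.1
```

```text
11.1667 [ 0.5168 -0.2101  0.2762] [-1.79803039e+02 -1.46448809e-01  1.00986908e+01] [-0.86597404  0.51894478 -0.99884252] 0.009685276256491158
([1.3, -0.3, 4.2], [-0.0034, -0.0026, -0.0])
```

Call:
play_rows(moves=[[[0, 0, 0, 0, 0, 1, -1], [0, 0, 0, 0, 0, 1, -1], [0, 0, 0, 0, 0, 1, -1], [0, 0, 0, 0, 0, 1, -1], [0, 0, 0, 0, 0, 1, -1], [0, 0, 0, 0, 0, 1, -1]]])

```text
t: 11.67
tool_pos: [0.517, -0.2101, 0.2705]
eef_rot: [-179.8, -0.2, 10.1]
wrist_force: [-1.1, 0.0, -0.9]
finger_gap: 0.0096
```

Call:
play_rows(moves=[[[0, 0, 0, 0, 0, 1, -1], [0, 0, 0, 0, 0, 1, -1], [0, 0, 0, 0, 0, 1, -1], [0, 0, 0, 0, 0, 1, -1], [0, 0, 0, 0, 0, 1, -1], [0, 0, 0, 0, 0, 0, -1]]])

```text
t: 12.17
tool_pos: [0.517, -0.2101, 0.2655]
eef_rot: [-179.9, -0.2, 10.1]
wrist_force: [-1.0, 1.1, 0.1]
finger_gap: 0.0093
```

```bash
cat > ft.py <<'E'
import numpy as np
from workcell import robot
F=[];T=[]
for i in range(6):
    robot.read_camera("side");o=robot.get_obs();F.append(o['wrist_force']);T.append(o['ft_torque'])
print(o['t'],np.round(o['tool_pos'],4),np.round(o['eef_rot'],2),"F",np.mean(F,0).round(2),np.std(F,0).round(2),"T",np.mean(T,0).round(3))
E
python3 ft.py
```

```text
12.4667 [ 0.517  -0.2101  0.2657] [-179.86   -0.21   10.1 ] F [-1.27  0.42  0.12] [0.13 0.36 0.51] T [0.143 0.346 0.029]
```

The sideways force is -1.3 N in x, and contact came about 9 mm early. So the V is probably on the column-side slope. I check this against the earlier picture before mending it.

```bash
python3 - <<'E'
from h import *
d=np.load('g.npy',allow_pickle=True).item();W=d['W'];tp=np.array(d['tp'])
def ray(uv,z):
    R=cv2.Rodrigues(np.array(W['rvec']))[0];c=-R.T@W['tvec'];q=R.T@np.linalg.inv(K(W))@np.array([*uv,1.]);return (c+q*(z-c[2])/q[2])[:2]
y=np.radians(10.1);u=np.array([np.cos(y),np.sin(y)])
px=lambda x,yy:(200+x/2.985,yy/3)
for yy in(65,150,180,235,275):
    print(yy,[((ray(px(265,yy),z)-tp[:2])@u*1000-50.6).round(1) for z in(.234,.244,.253)])
im=cv2.imread('pics/wrist_g.png').astype(int).sum(2)
print([int(im[r,286:292].mean()) for r in range(0,105,2)])
im=cv2.imread('pics/wrist_i.png').astype(int).sum(2)
print([int(im[r,277:282].mean()) for r in range(20,155,2)])
E
python3 - <<'E'
import sys;sys.path.insert(0,'.')
from h import *
A={c:robot.read_camera(c)[:,:,::-1] for c in("scene","side","wrist")}
z=lambda c,x,y,w,h:cv2.resize(A[c][y:y+h,x:x+w],(400,600),interpolation=cv2.INTER_CUBIC)
for c in A: cv2.imwrite(f'pics/{c}_j.png',A[c])
cv2.imwrite('pics/j.png',np.hstack([z("scene",288,120,52,78),z("side",255,125,52,78)]))
E
```

```text
65 [np.float64(71.3), np.float64(69.0), np.float64(66.8)]
150 [np.float64(57.0), np.float64(55.3), np.float64(53.7)]
180 [np.float64(51.8), np.float64(50.3), np.float64(49.0)]
235 [np.float64(42.1), np.float64(41.0), np.float64(40.1)]
275 [np.float64(34.9), np.float64(34.1), np.float64(33.5)]
[664, 665, 663, 663, 661, 667, 666, 667, 666, 667, 650, 464, 351, 347, 315, 315, 312, 313, 313, 314, 314, 312, 315, 315, 317, 436, 444, 444, 441, 443, 396, 391, 390, 391, 392, 396, 393, 394, 393, 340, 333, 329, 330, 379, 425, 438, 433, 384, 331, 248, 455, 472, 480]
[677, 642, 589, 592, 451, 453, 453, 449, 450, 450, 452, 451, 450, 448, 452, 451, 448, 451, 449, 450, 448, 451, 451, 451, 446, 451, 448, 449, 450, 449, 447, 448, 450, 451, 447, 450, 447, 450, 450, 446, 451, 448, 450, 442, 446, 443, 447, 444, 443, 440, 409, 354, 324, 323, 320, 318, 321, 317, 318, 317, 318, 408, 445, 444, 443, 209, 200, 198]
```

View pics/j.png

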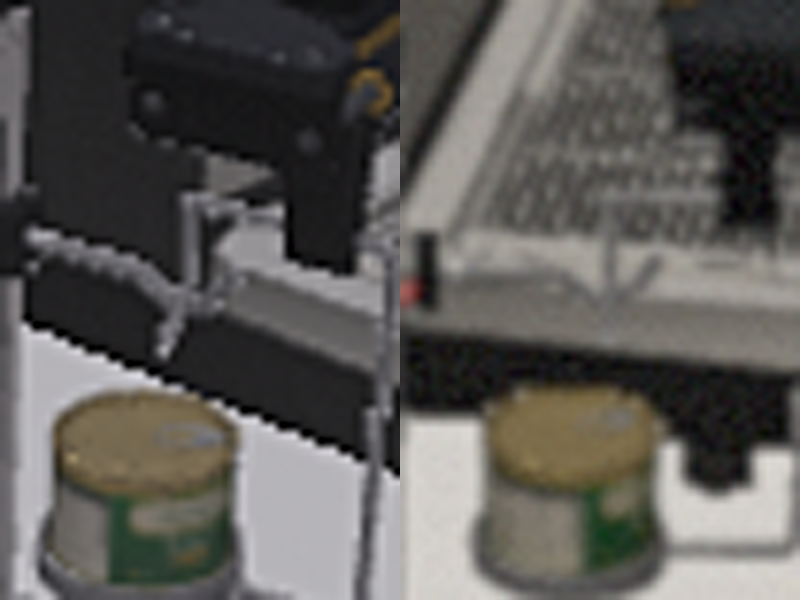

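The side view shows the V in the bottom of the dip. The scale's red mark has gone down about 15 mm, which matches the whole weight. What remains is -1.3 N sideways, so I ease the tool back along -x.

Call:
play_rows(moves=[[[0, 0, 0, -0.7, 0, 0, -1], [0, 0, 0, -0.7, 0, 0, -1], [0, 0, 0, -0.7, 0, 0, -1], [0, 0, 0, 0, 0, 0, -1]]])

```text
t: 12.95
tool_pos: [0.5167, -0.2101, 0.2664]
eef_rot: [-179.9, -0.5, 10.1]
wrist_force: [0.4, 0.1, -1.0]
finger_gap: 0.0093
```

```bash
python3 ft.py
```

```text
13.25 [ 0.5167 -0.2101  0.2662] [-179.9    -0.47   10.13] F [ 0.35  0.23 -0.19] [0.32 0.63 0.42] T [ 0.174 -0.001  0.022]
```

Call:
play_rows(moves=[[[0, 0, 0, 0, -0.5, 0.5, -1], [0, 0, 0, 0, -0.5, 0.5, -1], [0, 0, 0, 0, 0, 0, -1], [0, 0, 0, 0, 0, 0, -1]]])

```text
t: 13.58
tool_pos: [0.5166, -0.21, 0.2652]
eef_rot: [-180.0, -0.5, 10.1]
wrist_force: [-0.1, -0.2, -0.3]
finger_gap: 0.0097
```

```bash
python3 ft.py; python3 ft.py
```

```text
13.8833 [ 0.5166 -0.21    0.2653] [-179.98   -0.49   10.09] F [0.05 0.33 0.02] [0.34 0.37 0.58] T [ 0.069 -0.007  0.018]
14.1833 [ 0.5167 -0.21    0.2652] [-179.98   -0.49   10.09] F [ 0.29  0.16 -0.13] [0.57 0.24 0.41] T [0.094 0.01  0.008]
```

Call:
play_rows(moves=[[[0, 0, 0, 0, -0.6, 0.3, -1], [0, 0, 0, 0, 0, 0, -1], [0, 0, 0, 0, 0, 0, -1]]])

```text
t: 14.43
tool_pos: [0.5166, -0.2099, 0.265]
eef_rot: [180.0, -0.5, 10.1]
wrist_force: [-0.2, -0.1, 0.9]
finger_gap: 0.0094
```

```bash
python3 ft.py; python3 ft.py
```

```text
14.7333 [ 0.5166 -0.2099  0.265 ] [179.97  -0.51  10.06] F [ 0.32  0.1  -0.33] [0.44 0.38 0.36] T [ 0.013 -0.014 -0.02 ]
15.0333 [ 0.5166 -0.2099  0.265 ] [179.97  -0.51  10.06] F [ 0.07  0.01 -0.44] [0.24 0.41 0.84] T [ 0.043 -0.031 -0.01 ]
```

```bash
sed -i 's/range(6)/range(24)/' ft.py; python3 ft.py
```

```text
16.2333 [ 0.5166 -0.2099  0.265 ] [179.97  -0.51  10.06] F [ 0.21  0.23 -0.08] [0.35 0.51 0.55] T [ 0.041 -0.022  0.002]
```

All within 0.4 N. I relax the grip in stages before opening.

Call:
play_rows(moves=[[[0, 0, 0, 0, 0, 0, -1], [0, 0, 0, 0, 0, 0, -1], [0, 0, 0, 0, 0, 0, -1], [0, 0, 0, 0, 0, 0, -1]]], squeeze=15)

```text
t: 16.57
tool_pos: [0.5165, -0.2096, 0.2649]
eef_rot: [180.0, -0.5, 10.1]
wrist_force: [0.1, 0.1, -0.5]
finger_gap: 0.0099
```

Call:
play_rows(moves=[[[0, 0, 0, 0, 0, 0, -1], [0, 0, 0, 0, 0, 0, -1], [0, 0, 0, 0, 0, 0, -1], [0, 0, 0, 0, 0, 0, -1], [0, 0, 0, 0, 0, 0, -1], [0, 0, 0, 0, 0, 0, -1]]], squeeze=3)

```text
t: 17.07
tool_pos: [0.5166, -0.2097, 0.265]
eef_rot: [180.0, -0.5, 10.1]
wrist_force: [0.3, 0.7, -0.4]
finger_gap: 0.0097
```

```bash
python3 ft.py
```

```text
18.2667 [ 0.5166 -0.2097  0.265 ] [179.98  -0.5   10.07] F [ 0.22  0.41 -0.05] [0.53 0.47 0.44] T [ 0.077 -0.023  0.019]
```

Call:
play_rows(moves=[[[0, 0, 0, 0, 0, 0, -0.72], [0, 0, 0, 0, 0, 0, -0.7], [0, 0, 0, 0, 0, 0, -0.65], [0, 0, 0, 0, 0, 0, -0.6], [0, 0, 0, 0, 0, 0, -0.5], [0, 0, 0, 0, 0, 0, -0.4], [0, 0, 0, 0, 0, 0, -0.3], [0, 0, 0, 0, 0, 0, -0.2]]])

```text
t: 18.93
tool_pos: [0.5163, -0.2102, 0.265]
eef_rot: [179.9, -0.5, 10.0]
wrist_force: [0.7, -0.2, 0.3]
finger_gap: 0.0304
```

```bash
sed -i 's/range(24)/range(8)/' ft.py; python3 ft.py; python3 -c "
from h import *
W=robot.read_camera('wrist')[:,:,::-1];cv2.imwrite('pics/wrist_k.png',W)
A=[robot.read_camera(c)[:,:,::-1] for c in('scene','side')]
z=lambda a,x,y,w,h,s:cv2.resize(a[y:y+h,x:x+w],s,interpolation=cv2.INTER_CUBIC)
cv2.imwrite('pics/k.png',np.hstack([z(W,140,0,280,420,(400,600)),np.vstack([z(A[0],280,110,100,75,(400,300)),z(A[1],240,120,100,75,(400,300))])]))"
```

```text
19.3333 [ 0.5163 -0.2102  0.265 ] [179.95  -0.47  10.04] F [-0.44 -0.08 -0.11] [0.51 0.26 0.33] T [ 0.019  0.025 -0.001]
```

View pics/k.png

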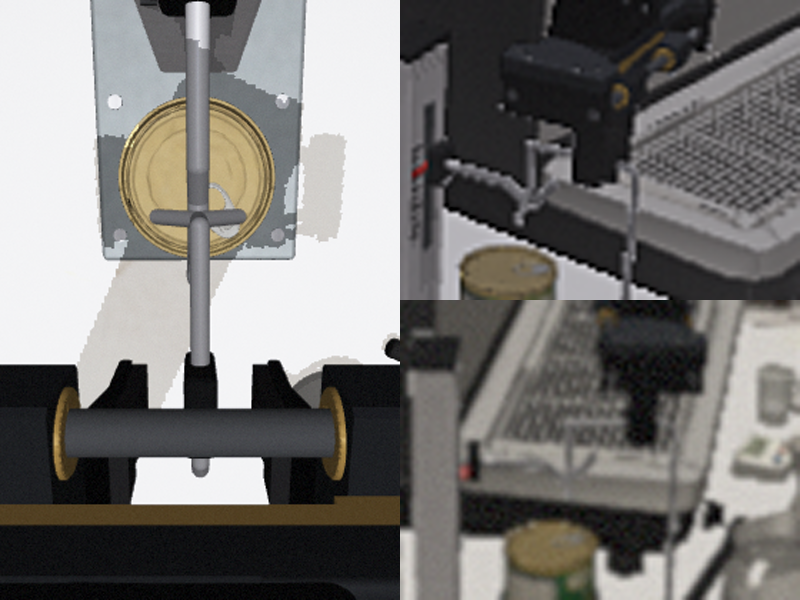

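The fingers are open with a gap on both sides of the grip, and the carrier hangs straight in the dip. I open wider and lift away.

Call:
play_rows(moves=[[[0, 0, 0, 0, 0, 0, 0.1], [0, 0, 0, 0, 0, 0, 0.1], [0, 0, 0, 0, 0, -4, 0.1], [0, 0, 0, 0, 0, -8, 0.1], [0, 0, 0, 0, 0, -12, 0.1], [0, 0, 0, 0, 0, -15, 0.1], [0, 0, 0, 0, 0, -15, 0.1], [0, 0, 0, 0, 0, -15, 0.1]]])

```text
t: 20.15
tool_pos: [0.514, -0.2097, 0.3357]
eef_rot: [-179.8, -0.1, 10.1]
wrist_force: [0.7, 0.2, -1.1]
finger_gap: 0.0479
```

Call:
play_rows(moves=[[[0, 0, 0, 0, 0, -15, 0.1], [0, 0, 0, 0, 0, -10, 0.1], [0, 0, 0, 0, 0, -5, 0.1], [0, 0, 0, 0, 0, 0, 0.1], [0, 0, 0, 0, 0, 0, 0.1], [0, 0, 0, 0, 0, 0, 0.1], [0, 0, 0, 0, 0, 0, 0.1], [0, 0, 0, 0, 0, 0, 0.1]]])

```text
t: 20.82
tool_pos: [0.5146, -0.2098, 0.3716]
eef_rot: [180.0, -0.4, 10.1]
wrist_force: [-0.6, -0.0, 0.6]
finger_gap: 0.0479
```

```bash
python3 - <<'E'
from h import *
import time
print(robot.get_obs()['tool_pos'],robot.get_obs()['finger_gap'])
R={}
def red(c,win):
    im=R[c][win[1]:win[3],win[0]:win[2]].astype(int);m=(im[:,:,0]>130)&(im[:,:,1]<90)&(im[:,:,2]<90);y,x=np.nonzero(m);return (x.mean()+win[0],y.mean()+win[1],len(x)) if len(x) else None
def tin(c,win):
    im=R[c][win[1]:win[3],win[0]:win[2]].astype(int);m=(im[:,:,1]-im[:,:,0]>15);y,x=np.nonzero(m);return (round(x.mean()+win[0],2),round(y.mean()+win[1],2),len(x)) if len(x) else None
for i in range(4):
    for c in("scene","side"): R[c]=robot.read_camera(c)
    print(red("scene",(270,130,300,190)),red("side",(245,140,265,190)),tin("scene",(280,160,340,230)),tin("side",(255,175,310,240)))
    if i==0: prev={c:R[c] for c in R}
R0={"scene":cv2.imread("pics/a.png")[:,:,::-1],"side":cv2.imread("pics/b.png")[:,:,::-1]};R=R0
print("start",red("scene",(270,130,300,190)),red("side",(245,140,265,190)))
E
```

```text
[ 0.5146374  -0.20980343  0.37162943] 0.04793667067217293
(np.float64(285.0), np.float64(151.5), 2) (np.float64(256.0), np.float64(162.5), 2) (np.float64(306.45), np.float64(191.61), 56) (np.float64(281.97), np.float64(194.38), 37)
(np.float64(285.0), np.float64(151.5), 2) (np.float64(255.66666666666666), np.float64(162.66666666666666), 3) (np.float64(306.93), np.float64(191.49), 57) (np.float64(281.92), np.float64(194.41), 39)
(np.float64(285.0), np.float64(151.5), 2) (np.float64(256.0), np.float64(162.5), 2) (np.float64(306.84), np.float64(191.53), 57) (np.float64(281.76), np.float64(194.24), 41)
(np.float64(285.0), np.float64(151.5), 2) (np.float64(256.0), np.float64(162.5), 2) (np.float64(306.98), np.float64(191.46), 57) (np.float64(281.98), np.float64(194.48), 40)
start (np.float64(286.0), np.float64(146.0), 1) (np.float64(255.66666666666666), np.float64(158.0), 3)
```

The carrier is at rest, the hook is about 15 mm down and steady, and the hand is clear. Handing in.

```bash
python3 -c "
from workcell import robot
print(robot.hand_in())"
```

```text
the job is handed in; nothing more can be done
None
```

I hung the green-tin carrier on the scale's hook and handed the job in at about 21 s. It gave no verdict.

**What I did:** I pinched the carrier by its black grip and lifted it. I then slid its V over the hook and lowered it slowly until the scale carried the weight. Before letting go I trimmed the remaining side force, relaxed the grip to 3 N, opened the fingers in small steps and lifted away.

**Last checks:**
- **Released:** the fingers showed a gap on both sides of the grip, and the gripper ended about 10 cm higher, clear of the carrier.
- **At rest:** over the last four picture pairs the tin moved less than about 0.6 pixel and the scale's red mark stayed still.
- **Weight:** the mark had gone down about 15 mm (2.7 N), which matches the 2.5–3 N felt at the wrist while lifting.
- **Forces before opening:** the average was under about 0.4 N on every axis. The sideways (y) reading was right at 0.4 N, and single readings were noisy by about 0.5 N.

**What disagreed:**
- The V met the hook about 9 mm higher than I had worked out. The carrier probably sat slightly low or tilted in the grip.
- It first pressed sideways with 1.3 N, which I removed before release. The side view showed the V in the dip.

**Not measured:** I did not measure the final tilt in degrees or recheck the mug, glass and pitcher. The carrier looked level, and the hand stayed clear of all three.

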